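# Load the edging reel and hold the index plunger back

### The arm

A 6-joint arm with a two-finger parallel gripper is mounted at the origin on the work surface. World frame = base frame: x ahead of the robot, y to its left, z up, the work surface at z = 0. Lengths are in m, angles in degrees, forces in N, time in s.
With the tool pointing down it reaches from about 0.375 to 0.975 m from the base axis. Payload 3.8 kg.
Tool frame: the origin (TCP) lies at the very end of the fingers, on their centre line; the grasp point (between the pads) lies 19 mm behind it; y points along the fingers, z is the direction in which the jaws open and shut, and the axes are right-handed (so a half turn about y gives the same grasp; the last joint's range is limited). The gripper opens to 88 mm and grips with 3 to 60 N. Pads are 18 mm wide; open, the fingers measure 123 mm over their backs; the gripper's body (75 mm by 187 mm) begins 45 mm behind the grasp point.
Start: joints at [-75.281, 15.12, 91.902, -0, 72.978, -2.114], TCP at [0.195, -0.646, 0.239] pointing down, gripper open.
Joint ranges: [-150.88, 150.88], [-54.13, 125.18], [17.81, 147.31], [-75.09, 255.09], [0, 152.58], [-146.25, 146.25]. Speed limits (degrees/s): [147.25, 147.25, 180, 180, 180, 180].

### API

Orientations are given as a 3x3 rotation matrix whose columns are the frame's x, y, z axes.
In Python, from cell import * gives the robot as it stands. The module is installed in compiled form; this text tells all that it offers.
- The arm moves only by the tool servo_tool, never from a script. Its argument "series" is a list that holds one entry, the list of rows, each a list of 7 numbers: the shift along the tool's x, y, z in mm, then the turn, a rotation vector about the tool's x, y, z in degrees, then the finger opening in mm, from 0 to 88.1. In form: [[[tx, ty, tz, wx, wy, wz, jaw], ...]]. A call has 1 to 5 rows; each row shifts and turns the commanded pose from where the row before left it, along the tool's axes as they then stand; what a row does not reach is not made up. A row lasts 1/8 s, in which the tool goes at most 62.5 mm and 10.7 degrees, less where a joint would pass 70% of its speed; a pose out of reach is approached as far as the arm can. A call is refused whole if a number of a shift passes 62.5 or a number of a turn 10.7, either way. A call with a gripper value outside its range is refused whole. The fingers move at their own pace and stop on an object; "newtons" is the grip in N (left out, the last holds). Time passes only in rows, so rows that do not move let the fingers close. It gives the time, the measured TCP pose, the force and the opening at its end, in the units of the state.
- sense(): the state, without advancing time (a new reading comes with each control period).
- grab_frame(name): name is "side" or "top"; returns a dict with "color" (420x560x3 uint8, red, green, blue), "intrinsics" (3x3 intrinsics, pixels), "pose" (4x4, takes a point from camera to world coordinates). Camera axes: x right, y up, looking along -z (the intrinsics and any distortion apply to the point x, -y, -z); pixel columns grow to the right and rows downward; lengths in m; the calibration is good to about 2 mm. A picture is of the moment at which its call begins. There is no depth.
- job_done(): hands the job in, once; it reports no verdict.
The state is a dict: "time_s": time; "joint_positions": joint angles; "joint_velocities": joint speeds; "effort": joint torques, N m; "eef_pos": TCP position; "eef_rot": TCP orientation; "ft_force": force on the tool from outside, world axes, zero at the start; "moment": the same for the moment, N m; "width": finger opening in m.
Only numpy, scipy, OpenCV 4.12 (cv2) and the standard library are available. Lean on these libraries where they do the work, as an engineer would, in place of code of your own. Each camera call takes 0.05 s, during which the arm holds its last target. There are 200 camera calls.

### The job

Put the edging reel with the tall core upright onto the spindle of the reel stand, lowering it gently (no dropping) until it sits fully down on the turntable, and let go of it. Then take the knob of the stand's sprung index plunger and pull it straight out, all the way back to its stop, so that its pin is clear of the hole in the turntable's rim, and finish while still holding it there so that I can turn the turntable. Leave everything else on the bench where it is.

Things in the scene. Friction and masses are not known exactly. Their poses are not given: they have to be found in the camera images.
- reel_center (a point): centre, half-way up (32 mm above its underside), of the loose edging reel with the tall core: a round cardboard core tube 38 mm across, 64 mm high, stands 36 mm out of the reel's upper flange. It starts upright on the bench, core up; z is its axis, pointing up. Grasp it by the standing part of the core
- reel: the same reel (160 g, give or take 40 %), origin at the centre of its underside: two plywood flanges 90 mm across with wood edging wound between them, 28 mm high altogether, and the core tube standing out above; the bore right through the core is 21 mm across
- stand: reel stand, fixed to the bench: steel base, round aluminium turntable 166 mm across with its top 75 mm above the bench, and a plain steel spindle standing up from its middle. Origin: on the spindle's axis at bench level; z up; its -x axis points from the spindle towards the plunger's knob, the way the plunger is pulled. The base is 12 mm high and reaches 125 mm out under the knob
- seat (a point): on the spindle's axis at the turntable's top face, 75 mm above the bench, where the reel's underside must come to rest; z up
- spindle_tip (a point): top of the spindle, 66 mm above the turntable; the spindle is 16 mm across, and its last 8 mm taper to 7 mm
- knob_grip (a point): middle of the grip of the plunger's black knob, on the plunger's level axis, 65 mm above the bench, 139 mm from the spindle's axis when the plunger is in; moves with the knob. Axes as the stand's: pull towards -x. The grip is a bar of 22 mm square section, 26 mm long along the axis, with a round collar 34 mm across, 7 mm thick, on its outer end
- plunger (a joint): how far the plunger is pulled out, in m: 0 = in, its pin in the hole; 0.020 = fully back at its stop. Spring: 3.5 N at 0 rising to 7 N at 0.020; it springs back when let go. Inwards of the knob's grip are 14 mm of bare 10 mm stem, then the housing (34 mm wide, top 82 mm above the bench)
- flat_reel: the other, wider reel lying on the bench, 116 mm across, 30 mm high, with no core standing out of it; not to be used, leave where it is. Origin: centre of its underside
- offcut: wood offcut 110 x 40 x 22 mm lying beside the stand; leave where it is. Origin: centre of its underside
- sanding_block: cork sanding block 100 x 60 x 35 mm; leave where it is. Origin: centre of its underside
- screwdriver: screwdriver lying on the bench; leave where it is. Origin: on its length
- glue: white glue bottle, 64 mm across, 130 mm high, standing; leave where it is. Origin: centre of its underside
- screw_jar: glass jar with a steel cap, 72 mm across, 80 mm high, standing; leave where it is. Origin: centre of its underside
There are look-alikes about, which are no part of the job. What is shaped like the reel but blue or pink is not meant.

How it is judged (in metres and radians):
On the way, in this order (a step that is already met when the one before it is completed fails the run):
1. the tall-core reel sits upright on the spindle, fully down on the turntable, and the fingers have let go of it (horizontal distance between reel_center and seat below 0.004 m and z of reel_center in the frame of seat between 0.029 and 0.035 m and angle between reel_center's own z axis and vertical below 0.06 rad and contact force between reel and the fingers below 0.1 N and linear speed of reel below 0.02 m/s and value of joint plunger below 0.004 m), for 0.2 s.
2. the plunger is pulled fully back by the fingers (value of joint plunger above 0.017 m and contact force between plunger and the fingers above 2 N), for 0.2 s.
At the end, for the whole second after the job is handed in: The reel is on the spindle, within 4 mm of its axis, underside within 3 mm of the turntable, upright within 0.06 rad, at rest and untouched by the fingers; the fingers hold the plunger at least 17 mm out of its 20 mm, pressing on it with over 2 N, and it is at rest (all of step 2 and horizontal distance between reel_center and seat below 0.004 m and z of reel_center in the frame of seat between 0.029 and 0.035 m and angle between reel_center's own z axis and vertical below 0.06 rad and contact force between reel and the fingers below 0.1 N and velocity of joint plunger below 0.02 m/s and linear speed of reel below 0.02 m/s); the arm keeps its last pose, push and grip.
It fails at once if the reel is dropped down the spindle (horizontal distance between reel_center and seat below 0.008 m and linear speed of reel above 0.7 m/s).
It fails at once if another thing on the bench is moved by more than 30 mm (distance of any of flat_reel, offcut, sanding_block, screwdriver, glue, screw_jar from where it was at the start of the episode above 0.03 m).
It also fails if it takes over 54 s, if anything falls off the work surface, if the arm or the gripper's body presses on something with over 40 N, if the wrist force passes 120 N, or if a joint passes its speed limit or range.

## Working session

There is one attempt and no reset: what is moved stays moved. The work goes in short steps, Python scripts to look and compute and a tool call to move; the robot and the scene stay as the last step left them, time stands still between calls to the robot, and variables do not carry over. Pictures are saved under pics/ and viewed, about 8 in all and at most 12, crops included, and the job is handed in when it is done.

Besides the shell and the picture viewer there is one more tool, called after ">>>" as name([rows], argument=value, ...), one row to a line, values as JSON. servo_tool: Moves the arm, as the interface text tells. Its arguments: {"type":"object","properties":{"series":{"type":"array"},"newtons":{"type":"number"}},"required":["series"]}

```bash
mkdir -p pics
cat > h.py <<'E'
from cell import *
import numpy as np, cv2
def shot(n,f):
    d=grab_frame(n); cv2.imwrite('pics/'+f,d['color'][:,:,::-1]); np.savez('pics/'+f[:-4]+'.npz',**{k:np.array(v) for k,v in d.items()}); return d
def load(f): return dict(np.load('pics/'+f+'.npz'))
def ray(d,u,v):
    K=d['intrinsics'];P=d['pose']
    c=np.linalg.inv(K)@[u,v,1]; r=P[:3,:3]@[c[0],-c[1],-c[2]]
    return P[:3,3],r/np.linalg.norm(r)
def plane(d,u,v,z):
    o,r=ray(d,u,v); return o+r*(z-o[2])/r[2]
def proj(d,p):
    P=d['pose']; c=P[:3,:3].T@(np.array(p)-P[:3,3]); q=d['intrinsics']@[c[0],-c[1],-c[2]]; return q[:2]/q[2]
E
python3 - <<'E'
from h import *
for n in('side','top'):
    d=shot(n,n+'0.png'); print([k for k in d],d['intrinsics'].tolist(),d['pose'].round(3).tolist())
a=cv2.imread('pics/side0.png');b=cv2.imread('pics/top0.png')
s=sense();print(s['eef_pos'],s['eef_rot'],s['width'],s['time_s'])
E
```

```text
['color', 'intrinsics', 'pose'] [[411.74463633207677, 0.0, 279.91671762376836], [0.0, 411.74463633207677, 207.25933791467438], [0.0, 0.0, 1.0]] [[-0.835, 0.361, -0.417, 0.077], [-0.551, -0.52, 0.653, 0.737], [0.019, 0.775, 0.632, 0.816], [0.0, 0.0, 0.0, 1.0]]
['color', 'intrinsics', 'pose'] [[390.68760171173795, 0.0, 277.98790377776186], [0.0, 390.68760171173795, 213.43897396914647], [0.0, 0.0, 1.0]] [[-0.027, 0.987, -0.159, 0.37], [-1.0, -0.027, 0.001, -0.011], [-0.004, 0.159, 0.987, 1.11], [0.0, 0.0, 0.0, 1.0]]
[ 0.19530263 -0.64546868  0.23749169] [[-9.57156561e-01 -5.22873703e-04  2.89570448e-01]
 [-2.89570911e-01  1.98528195e-03 -9.57154505e-01]
 [-7.44080655e-05 -9.99997893e-01 -2.05163466e-03]] 0.0884609272943467 0.1
```

View pics/side0.png

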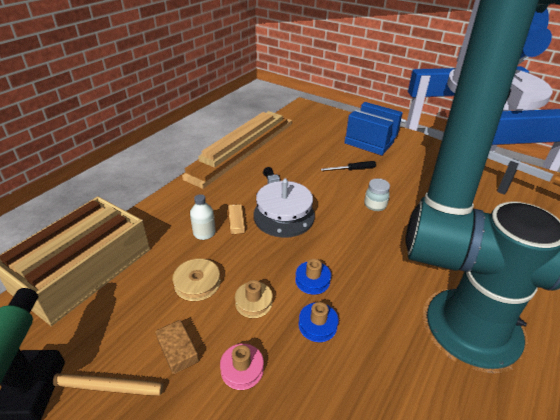

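View pics/top0.png

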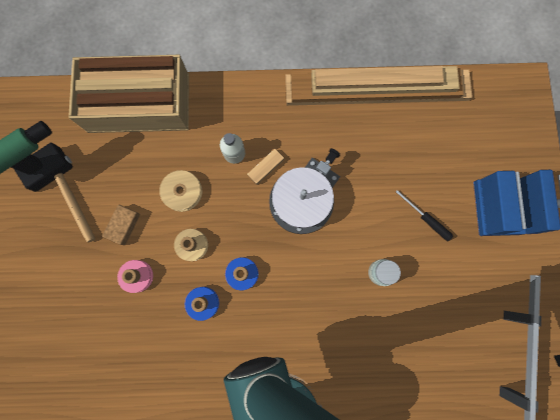

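Side view: the plain wooden reel with the tall core is at (253,297). It could be confused with the blue reels at (313,276) and (318,321), the pink one at (242,366), and the flat reel without a core at (196,279). In the top view it is at (191,244), with the stand's spindle near (303,195) and the knob near (333,155). I choose the plain wooden reel and check it in one close crop.

Run:
```python
from h import *
a=cv2.imread('pics/side0.png');b=cv2.imread('pics/top0.png')
f=lambda i,x,y:cv2.resize(i[y:y+75,x:x+100],None,fx=4,fy=4,interpolation=cv2.INTER_CUBIC)
cv2.imwrite('pics/c1.png',np.vstack([np.hstack([f(a,205,255),f(b,141,207)]),np.hstack([f(a,235,165),f(b,262,145)])]))
s,t=load('side0'),load('top0')
# reel: flange-colour mask per view -> blob, top flange plane
for n,i,d,box in(('side',a,s,(225,270,285,325)),('top',b,t,(165,222,215,268))):
    h=cv2.cvtColor(i,cv2.COLOR_BGR2HSV); x0,y0,x1,y1=box
    m=cv2.inRange(h,(10,40,165),(30,170,255)); mm=np.zeros_like(m); mm[y0:y1,x0:x1]=m[y0:y1,x0:x1]
    c=max(cv2.findContours(mm,0,2)[0],key=cv2.contourArea); hull=cv2.convexHull(c)
    (u,v),ax,ang=cv2.fitEllipse(hull); print(n,(u,v),ax,ang,plane(d,u,v,.028).round(4),plane(d,u,v,.014).round(4))
```

```text
side (253.3585968017578, 299.4264831542969) (37.01939392089844, 39.4631462097168) 86.0135726928711 [0.4572 0.2472 0.028 ] [0.464  0.2385 0.014 ]
top (192.46951293945312, 247.56198120117188) (35.02825927734375, 67.3217544555664) 82.7267837524414 [0.455  0.2279 0.028 ] [0.4561 0.231  0.014 ]
```

View pics/c1.png

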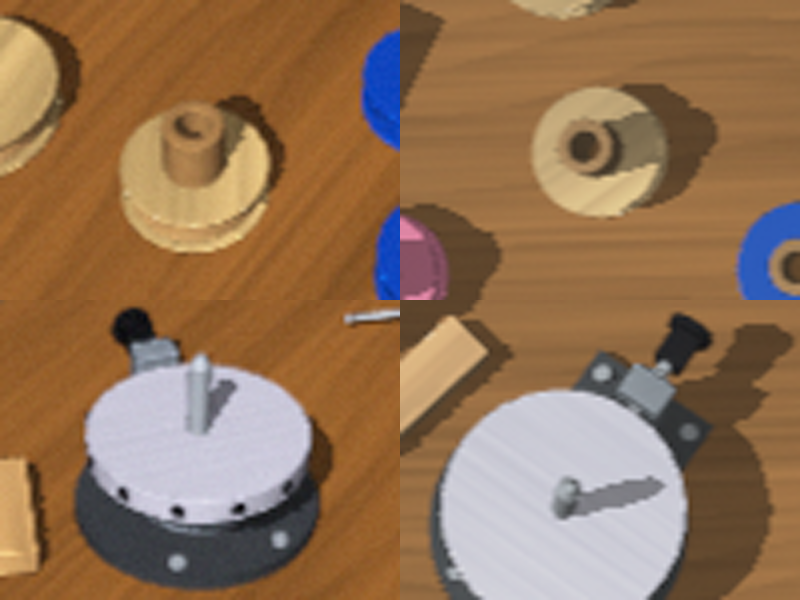

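Run:
```python
from h import *
from scipy.optimize import least_squares
a=cv2.imread('pics/side0.png');b=cv2.imread('pics/top0.png')
s,t=load('side0'),load('top0')
fs=lambda x,y,cx,cy:(x+(cx+.5)/4-.5,y+(cy+.5)/4-.5)
def two(p,q):
    (o1,r1),(o2,r2)=ray(s,*p),ray(t,*q); A=np.array([r1,-r2]).T; k=np.linalg.lstsq(A,o2-o1,rcond=None)[0]
    x,y=o1+k[0]*r1,o2+k[1]*r2; return ((x+y)/2).round(4),np.linalg.norm(x-y).round(4)
P,Q=fs(205,255,197,123),fs(141,207,585,147) ; Q=fs(141,207,185,147)
print('bore',two(P,Q),plane(s,*P,.064),plane(t,*Q,.064))
P,Q=fs(235,165,201,57),fs(262,145,172,184)
print('tip',two(P,Q),plane(s,*P,.141),plane(t,*Q,.141))
# light-coloured circular top faces: boundary pixels cast to plane, circle fit
def circ(i,d,lo,hi,box,z,seg=None):
    h=cv2.cvtColor(i,cv2.COLOR_BGR2HSV); x0,y0,x1,y1=box
    m=np.zeros(i.shape[:2],np.uint8); m[y0:y1,x0:x1]=cv2.inRange(h,lo,hi)[y0:y1,x0:x1]
    c=cv2.convexHull(max(cv2.findContours(m,0,2)[0],key=cv2.contourArea))
    g=np.zeros_like(m);cv2.drawContours(g,[c],-1,255,-1)
    c=cv2.findContours(g,0,1)[0][0][:,0]
    p=np.array([plane(d,*q,z)[:2] for q in c.astype(float)])
    # far side is the top-face edge: keep far half only
    ctr=p.mean(0); w=p-d['pose'][:2,3]; far=w@(ctr-d['pose'][:2,3])>(ctr-d['pose'][:2,3])@(ctr-d['pose'][:2,3])
    for nm,pp in(('all',p),('far',p[far])):
        r=least_squares(lambda x:np.hypot(*(pp-x[:2]).T)-x[2],[*ctr,.05],loss='soft_l1',f_scale=.002).x; print(nm,r.round(4))
print('table s');circ(a,s,(0,0,150),(180,40,255),(250,178,320,235),.075)
print('table t');circ(b,t,(0,0,150),(180,40,255),(265,160,340,235),.075)
# knob: dark mask
for n,i,d,box in(('s',a,s,(258,162,280,180)),('t',b,t,(322,145,346,170))):
    x0,y0,x1,y1=box; m=(i[y0:y1,x0:x1].max(2)<60).astype(np.uint8)
    k,l,st,ce=cv2.connectedComponentsWithStats(m); j=1+st[1:,4].argmax(); u,v=ce[j]+[x0,y0]; print(n,u,v,st[j],plane(d,u,v,.065).round(4))
    print('\n'.join(''.join('#' if q==j else '.' for q in r) for r in l))
```

```text
bore (array([0.4638, 0.2353, 0.0629]), np.float64(0.0003)) [0.46302615 0.23595952 0.064     ] [0.46381054 0.23508123 0.064     ]
tip (array([ 0.5836, -0.0807,  0.1361]), np.float64(0.0)) [ 0.57997983 -0.07483996  0.141     ] [ 0.58253717 -0.08035781  0.141     ]
table s
all [ 0.5764 -0.0674  0.0899]
far [ 0.5834 -0.0782  0.0814]
table t
all [ 0.5806 -0.078   0.0821]
far [ 0.58   -0.0784  0.0824]
s 267.75714285714287 171.25714285714287 [ 5  5 11 10 70] [ 0.7051 -0.1702  0.065 ]
......................
......................
......................
......................
......................
.........###..........
.......#######........
......########........
......#########.......
......#########.......
.....##########.......
.....###########......
......#########.......
.......###............
........#.............
......................
......................
......................
t 332.28846153846155 155.15384615384616 [  4   4  14  15 104] [ 0.6977 -0.1664  0.065 ]
........................
........................
........................
........................
........####............
........######..........
........#######.........
........########........
........#########.......
.......##########.......
......############......
......###########.......
.....##########.........
....#########...........
....########............
........####............
........###.............
........##..............
.........#..............
........................
........................
........................
........................
........................
........................
```

```bash
cat >> h.py <<'E'
from scipy.spatial.transform import Rotation as Ro
def plan(p1,yaw,nrow,p0=None,R0=None,dec=0):
    """rows to reach p1 (m), tool down with x at yaw (deg), evenly over nrow rows, rounded; prints end"""
    s=sense(); p=np.array(s['eef_pos'] if p0 is None else p0)*1.; R=np.array(s['eef_rot'] if R0 is None else R0)
    c,n=np.cos(np.radians(yaw)),np.sin(np.radians(yaw))
    T=np.array([[c,0,-n],[n,0,c],[0,-1,0]]); T[:,2]=np.cross(T[:,0],T[:,1])
    rows=[]
    for k in range(nrow):
        f=nrow-k
        w=np.round(Ro.from_matrix(R.T@T).as_rotvec(degrees=True)/f,1)
        t=np.round(R.T@(np.array(p1)-p)/f*1000,dec); rows.append([*(t+0.).tolist(),*(w+0.).tolist()])
        p=p+R@t/1000; R=R@Ro.from_rotvec(w,degrees=True).as_matrix()
    for r in rows: print(r)
    print('end',p.round(4),R.round(3).tolist()); return p,R
E
python3 - <<'E'
from h import *
p,R=plan([.50,-.2,.24],-90,8)
plan([.4635,.2355,.16],-37,8,p,R)
E
```

```text
[-53.0, 0.0, -42.0, 0.0, -9.1, 0.0]
[-59.0, 0.0, -33.0, 0.0, -9.2, 0.0]
[-63.0, 0.0, -24.0, 0.0, -9.1, 0.0]
[-66.0, 0.0, -13.0, 0.0, -9.2, 0.0]
[-67.0, 0.0, -3.0, 0.0, -9.1, 0.0]
[-67.0, -1.0, 8.0, 0.0, -9.2, 0.0]
[-65.0, 0.0, 19.0, 0.0, -9.1, -0.1]
[-61.0, -1.0, 28.0, 0.1, -9.2, 0.0]
end [ 0.4997 -0.2003  0.2401] [[0.001, 0.001, 1.0], [-1.0, 0.0, 0.001], [-0.0, -1.0, 0.001]]
[-54.0, 10.0, -5.0, 0.0, -6.6, 0.0]
[-55.0, 10.0, 2.0, 0.0, -6.6, 0.0]
[-54.0, 10.0, 8.0, 0.0, -6.6, 0.0]
[-53.0, 10.0, 14.0, 0.0, -6.6, 0.0]
[-51.0, 10.0, 20.0, 0.0, -6.6, 0.0]
[-48.0, 10.0, 26.0, 0.0, -6.7, 0.0]
[-45.0, 10.0, 32.0, 0.0, -6.6, 0.0]
[-40.0, 10.0, 36.0, 0.0, -6.7, 0.0]
end [0.4636 0.2353 0.1601] [[0.799, 0.001, 0.601], [-0.601, 0.0, 0.799], [0.001, -1.0, 0.001]]
```

Run:
```python
from h import *
p,R=plan([.50,-.2,.24],-90,10)
```

```text
[-42.0, 0.0, -34.0, 0.0, -7.3, 0.0]
[-46.0, 0.0, -28.0, 0.0, -7.3, 0.0]
[-49.0, 0.0, -22.0, 0.0, -7.3, 0.0]
[-52.0, 0.0, -16.0, 0.0, -7.3, 0.0]
[-53.0, 0.0, -9.0, 0.0, -7.3, 0.0]
[-54.0, 0.0, -2.0, 0.0, -7.3, 0.0]
[-54.0, 0.0, 5.0, 0.0, -7.3, 0.0]
[-53.0, -1.0, 11.0, 0.0, -7.4, 0.0]
[-51.0, 0.0, 18.0, 0.0, -7.3, -0.1]
[-47.0, -1.0, 25.0, 0.0, -7.4, 0.0]
end [ 0.5001 -0.2004  0.2401] [[0.001, -0.001, 1.0], [-1.0, 0.0, 0.001], [-0.0, -1.0, -0.001]]
```

>>> servo_tool([
  [[-42,0,-34,0,-7.3,0,88],[-46,0,-28,0,-7.3,0,88],[-49,0,-22,0,-7.3,0,88],[-52,0,-16,0,-7.3,0,88],[-53,0,-9,0,-7.3,0,88]],
])

```text
time_s: 0.72
eef_pos: [0.3481, -0.4215, 0.2382]
eef_rot: [[-0.594, -0.0, 0.804], [-0.804, 0.001, -0.594], [-0.0, -1.0, -0.001]]
ft_force: [-0.0, -0.4, -0.6]
width: 0.088
```

>>> servo_tool([
  [[-54,0,-2,0,-7.3,0,88],[-54,0,5,0,-7.3,0,88],[-53,0,11,0,-7.4,0,88],[-51,0,18,0,-7.3,0,88],[-47,0,25,0,-7.4,0,88]],
])

```text
time_s: 1.35
eef_pos: [0.5008, -0.1993, 0.2384]
eef_rot: [[0.005, -0.0, 1.0], [-1.0, 0.0, 0.005], [-0.0, -1.0, -0.0]]
ft_force: [0.6, 0.1, 0.7]
width: 0.088
```

>>> servo_tool([
  [[-54,10,-5,0,-6.6,0,88],[-55,10,2,0,-6.6,0,88],[-54,10,8,0,-6.6,0,88],[-53,10,14,0,-6.6,0,88],[-51,10,20,0,-6.6,0,88]],
])

```text
time_s: 1.98
eef_pos: [0.476, 0.0731, 0.1882]
eef_rot: [[0.548, -0.0, 0.836], [-0.836, -0.0, 0.548], [-0.0, -1.0, -0.0]]
ft_force: [-0.2, -0.1, 0.7]
width: 0.0877
```

>>> servo_tool([
  [[-48,10,26,0,-6.7,0,88],[-45,10,32,0,-6.6,0,88],[-40,10,36,0,-6.7,0,88],[0,0,0,0,0,0,88]],
])

```text
time_s: 2.48
eef_pos: [0.4626, 0.2373, 0.1574]
eef_rot: [[0.802, -0.002, 0.597], [-0.597, -0.0, 0.802], [-0.002, -1.0, -0.002]]
ft_force: [-0.4, -0.8, -0.5]
width: 0.0879
```

Run:
```python
from h import *
shot('side','side1.png');shot('top','top1.png')
plan([.4635,.2355,.06],-37,3); plan([.4635,.2355,.034],-37,3)
print(sense())
```

```text
[0.0, 33.0, 0.0, 0.0, 0.0, 0.0]
[0.0, 33.0, 0.0, 0.0, 0.0, 0.0]
[-1.0, 32.0, 1.0, 0.1, 0.1, 0.0]
end [0.4632 0.2359 0.0601] [[0.799, -0.0, 0.602], [-0.602, 0.0, 0.799], [-0.0, -1.0, 0.0]]
[0.0, 41.0, 0.0, 0.0, 0.0, 0.0]
[0.0, 42.0, 0.0, 0.0, 0.0, 0.0]
[-1.0, 41.0, 1.0, 0.1, 0.1, 0.0]
end [0.4632 0.2359 0.0341] [[0.799, -0.0, 0.602], [-0.602, 0.0, 0.799], [-0.0, -1.0, 0.0]]
{'time_s': 2.575, 'joint_positions': array([ 2.41193392e+01,  2.13656939e+00,  1.15633675e+02, -3.45030120e-02,
        6.23162311e+01, -2.89580812e+01]), 'joint_velocities': array([-1.99026599, -0.85686539,  0.13650297, -0.16127669,  0.00945792,
       -0.1276119 ]), 'effort': array([ 9.88521315e-01, -3.46675622e+01, -3.30544782e+01,  1.45875569e-01,
        2.45004060e-02, -2.65860828e-03]), 'eef_pos': array([0.46350549, 0.2346068 , 0.15812377]), 'eef_rot': array([[ 7.99616104e-01, -1.15953622e-03,  6.00510400e-01],
       [-6.00511462e-01, -1.10341924e-03,  7.99615387e-01],
       [-2.64568273e-04, -9.99998719e-01, -1.57862659e-03]]), 'ft_force': array([ 0.19956196, -0.70019021,  0.55772188]), 'moment': array([ 0.02015005, -0.1798322 , -0.00587053]), 'width': 0.08813774795557752}
```

>>> servo_tool([
  [[0,35,0,0,0,0,88],[0,35,0,0,0,0,88],[0,30,0,0,0,0,88],[0,15,0,0,0,0,88],[0,9,0,0,0,0,88]],
])

```text
time_s: 3.2
eef_pos: [0.4644, 0.2336, 0.0344]
eef_rot: [[0.798, -0.0, 0.603], [-0.603, -0.0, 0.798], [0.0, -1.0, -0.0]]
ft_force: [0.5, 0.3, -0.2]
width: 0.0881
```

>>> servo_tool([
  [[0,0,0,0,0,0,50],[0,0,0,0,0,0,30],[0,0,0,0,0,0,30],[0,0,0,0,0,0,30],[0,0,0,0,0,0,30]],
], newtons=25)

```text
time_s: 3.82
eef_pos: [0.4643, 0.2348, 0.035]
eef_rot: [[0.799, 0.001, 0.601], [-0.601, 0.0, 0.799], [0.0, -1.0, 0.001]]
ft_force: [1.1, -0.1, 1.2]
width: 0.0406
```

>>> servo_tool([
  [[0,0,0,0,0,0,30],[0,0,0,0,0,0,30],[0,-5,0,0,0,0,30],[0,-20,0,0,0,0,30],[0,-25,0,0,0,0,30]],
])

```text
time_s: 4.45
eef_pos: [0.463, 0.234, 0.0843]
eef_rot: [[0.799, -0.002, 0.601], [-0.601, -0.001, 0.799], [-0.001, -1.0, -0.002]]
ft_force: [0.7, 0.2, -1.0]
width: 0.038
```

>>> servo_tool([
  [[0,-40,0,0,0,0,30],[0,-50,0,0,0,0,30],[0,-32,0,0,0,0,30],[0,0,0,0,0,0,30],[0,0,0,0,0,0,30]],
])

```text
time_s: 5.08
eef_pos: [0.4631, 0.2341, 0.205]
eef_rot: [[0.799, -0.002, 0.601], [-0.601, -0.001, 0.799], [-0.001, -1.0, -0.002]]
ft_force: [-0.4, 0.2, -1.6]
width: 0.0379
```

Run:
```python
from h import *
p,R=plan([.581,-.0785,.206],-37,8); print(sense()['eef_pos'],sense()['width'],sense()['ft_force'])
```

```text
[35.0, 0.0, -22.0, 0.0, 0.0, 0.0]
[35.0, 0.0, -22.0, 0.0, 0.0, 0.0]
[35.0, 0.0, -22.0, 0.0, 0.0, 0.0]
[35.0, 0.0, -23.0, 0.0, 0.0, 0.0]
[36.0, 0.0, -22.0, 0.0, 0.0, 0.0]
[35.0, 0.0, -23.0, 0.0, 0.0, 0.0]
[36.0, 0.0, -22.0, 0.1, 0.0, 0.0]
[35.0, -1.0, -23.0, 0.0, 0.0, -0.1]
end [ 0.5808 -0.0785  0.206 ] [[0.799, 0.0, 0.601], [-0.601, -0.001, 0.799], [0.001, -1.0, -0.0]]
[0.46307989 0.23409363 0.2050143 ] 0.0379188381374761 [-0.37423562  0.23525292 -1.60895174]
```

>>> servo_tool([
  [[20,0,-12,0,0,0,30],[35,0,-22,0,0,0,30],[35,0,-22,0,0,0,30],[35,0,-22,0,0,0,30],[35,0,-22,0,0,0,30]],
])

```text
time_s: 5.7
eef_pos: [0.5304, 0.0571, 0.2035]
eef_rot: [[0.799, -0.005, 0.601], [-0.601, -0.0, 0.799], [-0.004, -1.0, -0.003]]
ft_force: [0.9, -0.2, -1.0]
width: 0.038
```

>>> servo_tool([
  [[35,0,-23,0,0,0,30],[35,0,-22,0,0,0,30],[35,0,-23,0,0,0,30],[17,0,-11,0,0,0,30],[0,0,0,0,0,0,30]],
])

```text
time_s: 6.32
eef_pos: [0.581, -0.0786, 0.2047]
eef_rot: [[0.798, -0.003, 0.603], [-0.603, 0.001, 0.798], [-0.003, -1.0, -0.001]]
ft_force: [0.2, 1.1, -0.7]
width: 0.0378
```

Run:
```python
from h import *
a=shot('side','side2.png')['color'][:,:,::-1];b=shot('top','top2.png')['color'][:,:,::-1]
f=lambda i,x,y:cv2.resize(i[y:y+100,x:x+100],None,fx=4,fy=4,interpolation=cv2.INTER_CUBIC)
cv2.imwrite('pics/c2.png',np.hstack([f(a,235,140),f(b,260,140)])); s=sense();print(s['eef_pos'],s['width'],s['ft_force'])
```

```text
[ 0.58090294 -0.0770233   0.20552687] 0.03742551220367589 [-0.30548202  0.36765144 -1.58489617]
```

View pics/c2.png

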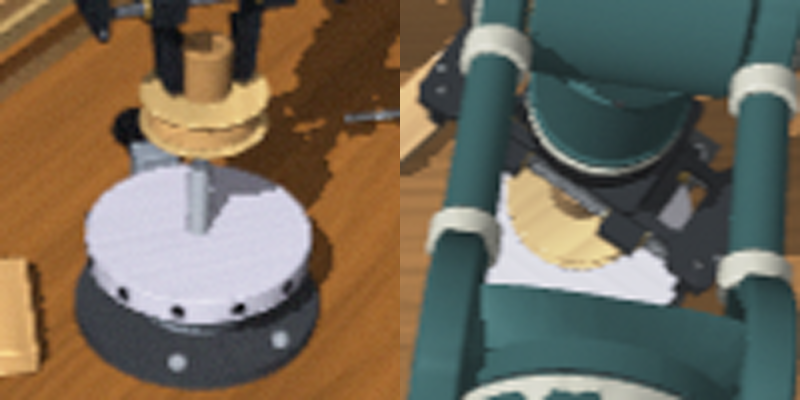

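Side crop: the reel hangs upright in the fingers, its lower flange centred near crop (205,150). The spindle tip at (201,162) is directly below. Now a relative measurement with fixed-radius circle fits.

Run:
```python
from h import *
from scipy.optimize import least_squares
def fit(f,lo,hi,box,z,R,c0,sel=None):
    i=cv2.imread('pics/'+f+'.png'); d=load(f); h=cv2.cvtColor(i,cv2.COLOR_BGR2HSV); x0,y0,x1,y1=box
    m=np.zeros(i.shape[:2],np.uint8); m[y0:y1,x0:x1]=cv2.inRange(h,lo,hi)[y0:y1,x0:x1]
    c=np.vstack([k[:,0] for k in cv2.findContours(m,0,1)[0] if len(k)>12])
    p=np.array([plane(d,*q,z)[:2] for q in c.astype(float)]); x=np.array(c0)
    for tol in(.012,.006,.004):
        e=np.hypot(*(p-x).T)-R; pp=p[abs(e)<tol]
        if sel is not None: pp=pp[[sel(a-x) for a in pp]]
        x=least_squares(lambda q:np.hypot(*(pp-q).T)-R,x,loss='soft_l1',f_scale=.001).x
    print(f,z,len(pp),x.round(4),'rms',np.std(np.hypot(*(pp-x).T)-R).round(4))
W=((0,0,130),(180,45,255)); Y=((10,40,130),(32,190,255)); C=[.581,-.079]
s=load('side0');cs=s['pose'][:2,3]-C; cs/=np.linalg.norm(cs)
fit('top0',*W,(255,150,345,245),.075,.0825,C)
fit('side0',*W,(245,172,325,245),.075,.0825,C,lambda v:v@cs<.02)
fit('top2',*Y,(280,178,322,210),.198,.0445,C)
fit('side2',*Y,(265,155,308,182),.170,.0445,C,lambda v:v@cs>.0)
fit('side2',*Y,(265,150,308,182),.198,.0445,C,lambda v:abs(v@cs)<.045)
```

```text
top0 0.075 172 [ 0.5805 -0.0781] rms 0.001
side0 0.075 58 [ 0.5802 -0.0739] rms 0.0013
top2 0.198 43 [ 0.5764 -0.0777] rms 0.001
side2 0.17 36 [ 0.5816 -0.078 ] rms 0.0013
side2 0.198 27 [ 0.5788 -0.0778] rms 0.002
```

>>> servo_tool([
  [[0,10,0,0,0,0,30],[0,14,0,0,0,0,30],[0,8,0,0,0,0,30],[0,4,0,0,0,0,30],[0,0,0,0,0,0,30]],
])

```text
time_s: 7.05
eef_pos: [0.5815, -0.0779, 0.1702]
eef_rot: [[0.799, -0.001, 0.601], [-0.601, 0.0, 0.799], [-0.001, -1.0, -0.0]]
ft_force: [-1.1, -0.1, -0.5]
width: 0.038
```

>>> servo_tool([
  [[0,3,0,0,0,0,30],[0,3,0,0,0,0,30],[0,3,0,0,0,0,30],[0,0,0,0,0,0,30]],
])

```text
time_s: 7.55
eef_pos: [0.5815, -0.078, 0.1613]
eef_rot: [[0.799, -0.001, 0.601], [-0.601, 0.0, 0.799], [-0.001, -1.0, -0.0]]
ft_force: [0.1, -0.1, -1.1]
width: 0.0379
```

Run:
```python
from h import *
a=shot('side','side3.png')['color'][:,:,::-1]
cv2.imwrite('pics/c3.png',cv2.resize(a[140:230,235:335],None,fx=6,fy=6,interpolation=cv2.INTER_CUBIC)); s=sense();print(s['eef_pos'],s['width'],s['ft_force'],s['moment'])
```

```text
[ 0.58165321 -0.07800194  0.16152891] 0.037751122823185664 [ 0.95536953  0.81726787 -1.51479449] [-0.00526294 -0.14706304 -0.04785281]
```

View pics/c3.png

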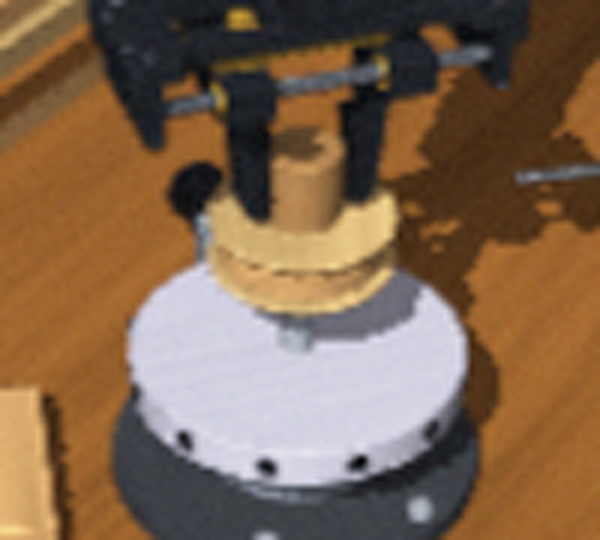

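The reel's underside (about .126) is already below the spindle tip (.141) with no contact force, so the spindle has entered the bore. In the crop the spindle base is at (295,335) and the reel is centred at about (302,250). Continue down while watching the force.

>>> servo_tool([
  [[0,5,0,0,0,0,30],[0,7,0,0,0,0,30],[0,7,0,0,0,0,30],[0,4,0,0,0,0,30],[0,0,0,0,0,0,30]],
])

```text
time_s: 8.22
eef_pos: [0.5814, -0.078, 0.138]
eef_rot: [[0.799, -0.001, 0.601], [-0.601, 0.0, 0.799], [-0.001, -1.0, -0.001]]
ft_force: [0.0, -0.2, -1.6]
width: 0.038
```

>>> servo_tool([
  [[0,5,0,0,0,0,30],[0,6,0,0,0,0,30],[0,6,0,0,0,0,30],[0,3,0,0,0,0,30],[0,0,0,0,0,0,30]],
])

```text
time_s: 8.85
eef_pos: [0.5815, -0.0779, 0.1183]
eef_rot: [[0.799, -0.001, 0.601], [-0.601, 0.0, 0.799], [-0.001, -1.0, -0.0]]
ft_force: [0.2, 0.1, -1.1]
width: 0.0379
```

>>> servo_tool([
  [[0,2,0,0,0,0,30],[0,2,0,0,0,0,30],[0,1,0,0,0,0,30],[0,1,0,0,0,0,30],[0,0,0,0,0,0,30]],
])

```text
time_s: 9.48
eef_pos: [0.5817, -0.078, 0.1126]
eef_rot: [[0.799, -0.0, 0.601], [-0.601, 0.0, 0.799], [-0.0, -1.0, -0.0]]
ft_force: [-1.3, -0.1, -1.8]
width: 0.0381
```

>>> servo_tool([
  [[0,0.5,0,0,0,0,30],[0,0.5,0,0,0,0,30],[0,0.5,0,0,0,0,30],[0,0,0,0,0,0,30]],
])

```text
time_s: 9.98
eef_pos: [0.5818, -0.078, 0.1112]
eef_rot: [[0.799, -0.0, 0.601], [-0.601, 0.0, 0.799], [-0.0, -1.0, -0.0]]
ft_force: [0.1, 0.8, -1.0]
width: 0.038
```

>>> servo_tool([
  [[0,0.5,0,0,0,0,30],[0,0.5,0,0,0,0,30],[0,0,0,0,0,0,30]],
])

```text
time_s: 10.35
eef_pos: [0.5818, -0.078, 0.1102]
eef_rot: [[0.799, -0.0, 0.601], [-0.601, -0.0, 0.799], [-0.0, -1.0, -0.0]]
ft_force: [0.1, 0.3, -0.8]
width: 0.0376
```

>>> servo_tool([
  [[0,0.5,0,0,0,0,30],[0,0.5,0,0,0,0,30],[0,0,0,0,0,0,30]],
])

```text
time_s: 10.72
eef_pos: [0.5819, -0.0781, 0.11]
eef_rot: [[0.799, 0.0, 0.601], [-0.601, -0.0, 0.799], [0.0, -1.0, 0.0]]
ft_force: [-2.7, -0.9, 5.5]
width: 0.0373
```

Force rose to 5.5 N at TCP 0.110 (0.075 + 0.035, as expected), so the reel is seated. Release and rise.

>>> servo_tool([
  [[0,-0.5,0,0,0,0,30],[0,0,0,0,0,0,44],[0,0,0,0,0,0,56],[0,0,0,0,0,0,70],[0,0,0,0,0,0,70]],
])

```text
time_s: 11.35
eef_pos: [0.5818, -0.078, 0.1095]
eef_rot: [[0.799, -0.0, 0.601], [-0.601, 0.0, 0.799], [-0.0, -1.0, -0.0]]
ft_force: [0.4, 0.6, -0.1]
width: 0.0696
```

>>> servo_tool([
  [[0,0,0,0,0,0,70],[0,-15,0,0,0,0,70],[0,-40,0,0,0,0,70],[0,-35,0,0,0,0,70],[0,-10,0,0,0,0,70]],
])

```text
time_s: 11.98
eef_pos: [0.5838, -0.0784, 0.2138]
eef_rot: [[0.799, 0.006, 0.601], [-0.601, -0.001, 0.799], [0.006, -1.0, 0.003]]
ft_force: [0.0, -0.2, -0.6]
width: 0.07
```

Run:
```python
from h import *
a=shot('side','side4.png')['color'][:,:,::-1];b=shot('top','top4.png')['color'][:,:,::-1]
cv2.imwrite('pics/c4.png',cv2.resize(a[140:240,235:335],None,fx=5,fy=5,interpolation=cv2.INTER_CUBIC)); s=sense();print(s['eef_pos'],s['width'],s['ft_force'],s['time_s'])
t=load('top0')
x0,y0=proj(t,[.581,-.078,.065]);u=np.array([.8,-.6])
# knob axis refined: dark blob in top0 -> main axis cast on z=.065
i=cv2.imread('pics/top0.png'); y,x=np.nonzero(i[145:162,322:346].max(2)<60); p=np.array([plane(t,a+322.,b+145.,.065)[:2] for a,b in zip(x,y)])
c=p.mean(0)-[.5812,-.0783]; print('knob blob',p.mean(0),np.degrees(np.arctan2(c[1],c[0])),np.hypot(*c))
along=(p-[.5812,-.0783])@[.8,-.6]; acr=(p-[.5812,-.0783])@[.6,.8]
print(along.min(),along.max(),acr.min(),acr.max(),[(k,acr[(along>k)&(along<=k+.005)].mean().round(4)) for k in np.arange(.12,.165,.005)])
```

```text
[ 0.58273827 -0.07816638  0.21155892] 0.07018091819980893 [-0.16627339  0.09879312  0.10857528] 12.075
knob blob [ 0.69827393 -0.16653376] -37.003814375254926 0.14659979914701055
0.1267906124554349 0.16267649948582724 -0.015533667955158486 0.014562841290403796 [(np.float64(0.12), np.float64(nan)), (np.float64(0.125), np.float64(0.004)), (np.float64(0.13), np.float64(-0.0007)), (np.float64(0.135), np.float64(-0.0003)), (np.float64(0.14), np.float64(-0.0004)), (np.float64(0.14500000000000002), np.float64(-0.0012)), (np.float64(0.15000000000000002), np.float64(-0.0009)), (np.float64(0.15500000000000003), np.float64(-0.0003)), (np.float64(0.16000000000000003), np.float64(0.0006)), (np.float64(0.16500000000000004), np.float64(nan))]<stdin>:10: RuntimeWarning: Mean of empty slice.
  ret = ret.dtype.type(ret / rcount)
```

View pics/c4.png

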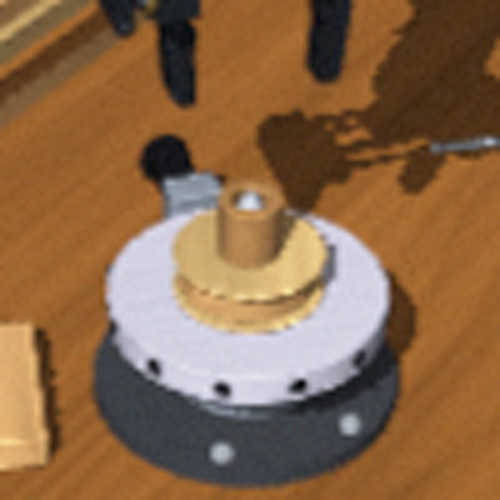

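The reel sits flat on the turntable. The spindle tip shows in the bore at crop (247,203), and the plunger knob is at (165,158). The knob direction of -37° matches the tool's yaw, so go outward along tool x and down.

>>> servo_tool([
  [[30,0,0,0,0,0,70],[40,0,0,0,0,0,70],[40,0,0,0,0,0,70],[29,0,0,0,0,0,70],[0,0,0,0,0,0,70]],
])

```text
time_s: 12.7
eef_pos: [0.6927, -0.1625, 0.2066]
eef_rot: [[0.798, -0.004, 0.602], [-0.602, 0.001, 0.798], [-0.003, -1.0, -0.001]]
ft_force: [-0.6, 0.5, 0.3]
width: 0.0698
```

Run:
```python
from h import *
print(sense()['eef_pos']); plan([.6924,-.1617,.046],-37,5)
```

```text
[ 0.69266712 -0.16250675  0.20663328]
[0.0, 32.0, 0.0, 0.0, 0.0, 0.0]
[0.0, 32.0, 0.0, 0.0, 0.0, 0.0]
[0.0, 32.0, 0.0, 0.0, 0.0, -0.1]
[0.0, 32.0, 0.0, 0.0, 0.0, 0.0]
[0.0, 33.0, 1.0, 0.1, 0.0, -0.1]
end [ 0.6928 -0.1616  0.0456] [[0.798, 0.0, 0.602], [-0.602, 0.0, 0.798], [0.0, -1.0, 0.0]]
```

>>> servo_tool([
  [[0,30,0,0,0,0,70],[0,40,0,0,0,0,70],[0,30,0,0,0,0,70],[0,15,0,0,0,0,70],[0,0,0,0,0,0,70]],
])

```text
time_s: 13.32
eef_pos: [0.6911, -0.1608, 0.0929]
eef_rot: [[0.799, -0.004, 0.601], [-0.601, 0.001, 0.799], [-0.004, -1.0, -0.001]]
ft_force: [0.5, -0.8, 0.8]
width: 0.0699
```

>>> servo_tool([
  [[0,10,0,0,0,0,70],[0,15,0,0,0,0,70],[0,13,0,0,0,0,70],[0,8,0,0,0,0,70],[0,0,0,0,0,0,70]],
])

```text
time_s: 13.95
eef_pos: [0.692, -0.1614, 0.0473]
eef_rot: [[0.799, -0.002, 0.601], [-0.601, 0.001, 0.799], [-0.002, -1.0, -0.001]]
ft_force: [0.4, 0.2, 0.4]
width: 0.0696
```

Run:
```python
from h import *
a=shot('side','side5.png')['color'][:,:,::-1];b=shot('top','top5.png')['color'][:,:,::-1]
f=lambda i,x,y:cv2.resize(i[y:y+100,x:x+100],None,fx=4,fy=4,interpolation=cv2.INTER_CUBIC)
cv2.imwrite('pics/c5.png',np.hstack([f(a,225,130),f(b,280,120)])); s=sense();print(s['eef_pos'],s['width'],s['ft_force'],s['time_s'])
```

```text
[ 0.6929904  -0.16165366  0.04873757] 0.0695767214718553 [ 0.79879398  0.79268922 -0.29782129] 14.05
```

View pics/c5.png

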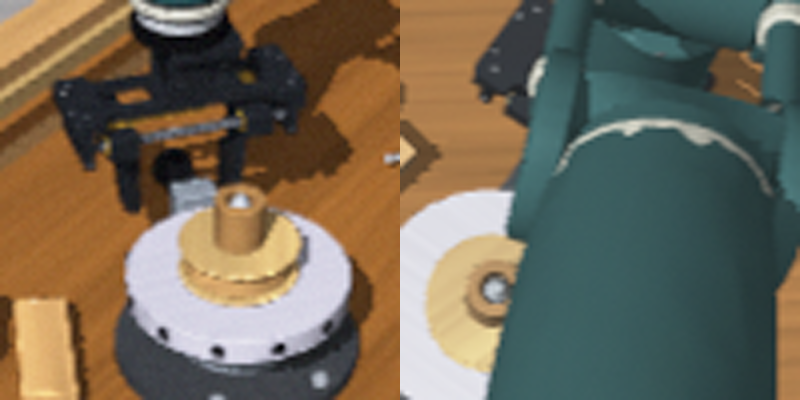

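Side crop: the fingers at x≈127 and x≈232 straddle the black knob at (172,165), and the reel is still seated. Close on the knob.

>>> servo_tool([
  [[0,2,0,0,0,0,35],[0,0,0,0,0,0,28],[0,0,0,0,0,0,15],[0,0,0,0,0,0,15],[0,0,0,0,0,0,15]],
], newtons=40)

```text
time_s: 14.68
eef_pos: [0.6929, -0.1616, 0.0468]
eef_rot: [[0.799, 0.0, 0.601], [-0.601, -0.0, 0.799], [0.0, -1.0, 0.0]]
ft_force: [-1.0, 0.3, -0.3]
width: 0.022
```

>>> servo_tool([
  [[0,0,0,0,0,0,15],[0,0,0,0,0,0,15],[0,0,0,0,0,0,15]],
])

```text
time_s: 15.05
eef_pos: [0.6928, -0.1616, 0.0468]
eef_rot: [[0.799, -0.0, 0.601], [-0.601, -0.0, 0.799], [0.0, -1.0, -0.0]]
ft_force: [0.2, -0.3, 0.8]
width: 0.0215
```

Width 22 mm matches the grip. Pull out along +x of the tool.

>>> servo_tool([
  [[3,0,0,0,0,0,15],[4,0,0,0,0,0,15],[4,0,0,0,0,0,15],[4,0,0,0,0,0,15],[0,0,0,0,0,0,15]],
])

```text
time_s: 15.68
eef_pos: [0.7044, -0.1703, 0.0467]
eef_rot: [[0.799, -0.002, 0.601], [-0.601, 0.001, 0.799], [-0.002, -1.0, -0.0]]
ft_force: [-4.7, 2.8, 5.7]
width: 0.0212
```

>>> servo_tool([
  [[2,0,0,0,0,0,15],[1,0,0,0,0,0,15],[1,0,0,0,0,0,15],[1,0,0,0,0,0,15],[0,0,0,0,0,0,15]],
])

```text
time_s: 16.3
eef_pos: [0.708, -0.173, 0.0467]
eef_rot: [[0.799, -0.002, 0.601], [-0.601, 0.001, 0.799], [-0.003, -1.0, -0.0]]
ft_force: [-6.7, 4.3, 6.0]
width: 0.0215
```

>>> servo_tool([
  [[0.5,0,0,0,0,0,15],[0.5,0,0,0,0,0,15],[0.5,0,0,0,0,0,15],[0,0,0,0,0,0,15],[0,0,0,0,0,0,15]],
])

```text
time_s: 16.92
eef_pos: [0.7089, -0.1737, 0.0467]
eef_rot: [[0.799, -0.003, 0.601], [-0.601, 0.002, 0.799], [-0.003, -1.0, -0.001]]
ft_force: [-5.4, 4.9, 5.6]
width: 0.0213
```

Run:
```python
from h import *
a=shot('side','side6.png')['color'][:,:,::-1]
cv2.imwrite('pics/c6.png',cv2.resize(a[130:240,225:335],None,fx=5,fy=5,interpolation=cv2.INTER_CUBIC)); s=sense();print(s['eef_pos'],s['width'],s['ft_force'],s['time_s'])
```

```text
[ 0.70886189 -0.17368477  0.04674056] 0.021630662000100793 [-5.75791744  3.16139661  5.37811234] 16.975
```

View pics/c6.png

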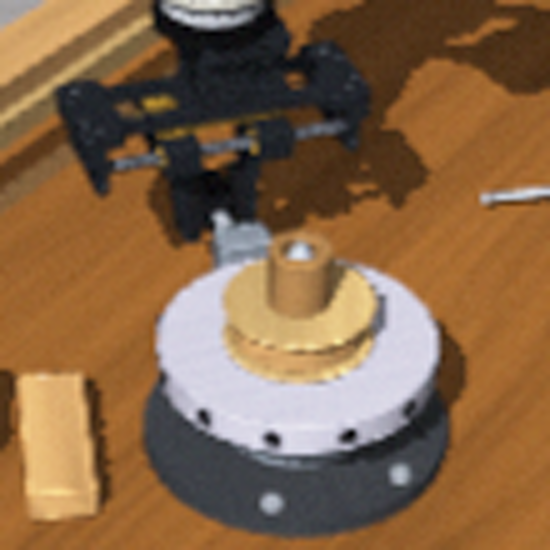

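The stem now shows between the housing and the knob at (222,218), and the reel is still seated. TCP travel is about 20 mm at 7 N. One more small pull to feel the stop.

>>> servo_tool([
  [[0.5,0,0,0,0,0,15],[0.5,0,0,0,0,0,15],[0,0,0,0,0,0,15],[0,0,0,0,0,0,15],[0,0,0,0,0,0,15]],
])

```text
time_s: 17.6
eef_pos: [0.7088, -0.1737, 0.0467]
eef_rot: [[0.799, -0.005, 0.601], [-0.601, 0.003, 0.799], [-0.005, -1.0, -0.001]]
ft_force: [-9.4, 5.2, 7.5]
width: 0.0216
```

The TCP stopped and the pulling force rose to about 10.6 N, so the plunger is at its stop. Hand in.

Run:
```python
from h import *
s=sense();print(s['eef_pos'],s['width'],s['ft_force'],abs(s['joint_velocities']).max(),s['time_s']); print(job_done())
```

```text
[ 0.70884609 -0.17368563  0.04672815] 0.021594520141879205 [-9.40713032  5.20259555  7.4507842 ] 0.12338143155610144 17.6
the job is handed in; nothing more can be done
None
```

The reel is seated on the spindle and released. The gripper is holding the plunger fully back at its stop, and the job was handed in at 17.6 s.

- **Reel:** I took the plain wooden tall-core reel by its core and lowered it in small steps. It touched the turntable at the expected height with about 5.5 N. After release, the pictures showed it upright and flat on the turntable, with the spindle tip visible in the bore.
- **Plunger:** I gripped the knob at 22 mm wide with a 40 N grip and pulled it straight out. The gripper travelled about 20 mm. On the last 1 mm of pull it stopped moving and the pulling force rose from about 7 to 10.6 N, which is the stop. The arm was still at the end, holding the knob.
- **Disagreements:**
  - Position estimates differed by up to about 4 mm between the camera fits. The reel still went down the spindle with no side force I could detect.
  - About 7 N of vertical force showed at the wrist while holding the knob, well within the limits.
- **Not measured:** I did not measure the other items' positions again. Nothing I did touched them, and the last pictures, which show only the area around the stand, show nothing disturbed.

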